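Pack the ceramic set into its divided carton

TASK

Finish packing this ceramic set: put the large jar, the small jar and the remaining oblong box into the divided carton, each standing upright on the floor of the empty compartment made to its size. It is glazed ware, so set the pieces down gently without dropping, forcing or tipping them, and leave the box that is already packed and the other things on the table where they are.

Things in the scene. Friction and masses are not known exactly. Their poses are not given: they have to be found in the camera images.
- large_jar: the large round lidded jar of the set: glazed ceramic, cream with green petal lines, lid taped down. 96 mm across its belly (widest 38 mm up), foot 68 mm across, the sloping lid rises to 74 mm, from there a bud-shaped knob 26 mm in diameter and 30 mm high: 104 mm overall. The knob is full width from 81 to 96 mm above the base, and narrower just below. About 0.4 kg. Origin: centre of its underside, z up.
- small_jar: the small round lidded jar, same ware and shape: 62 mm across its belly, foot 44 mm across, the lid rises to 68 mm, from there the same knob, 26 mm in diameter and 30 mm high: 98 mm overall; knob full width from 75 to 90 mm above the base. About 0.2 kg. Origin: centre of its underside, z up.
- oblong_box: the oblong lidded box of the same ware, still unpacked: 94 mm long (its x axis) by 60 mm wide (its y axis); lid top at 62 mm, on it a straight upright bar handle 44 mm long (along x), 16 mm thick (along y), rising from 62 to 90 mm above the base. About 0.3 kg. Origin: centre of its underside, z up. Either way round is the same.
- packed_box: a second, identical oblong box (94 x 60 x 90 mm) that already stands in its compartment of the carton, its handle along that compartment; leave it there. Origin: centre of its underside.
- carton: the divided packing carton: a fixed brown cardboard tray 194 mm square, walls 50 mm high over the table, walls, floor and partitions all 4 mm thick, open at the top. Two crossed partitions as high as the walls, off-centre, make four compartments: one 108 x 108 mm, one 74 x 74 mm diagonally opposite, and two 108 x 74 mm. It may stand at any turn. Origin: centre of its underside; x, y along its walls, z up.
- large_cell (a point): centre of the inner floor (4 mm above the table) of the 108 x 108 mm compartment; axes as the carton's; at carton x -39, y -39 mm.
- small_cell (a point): centre of the inner floor of the 74 x 74 mm compartment; axes as the carton's; at carton x 56, y 56 mm.
- long_cell (a point): centre of the inner floor of the empty 108 x 74 mm compartment, whose long side runs along the carton's x axis; at carton x -39, y 56 mm.
- tape_roll: bystander: roll of packing tape lying flat, 100 mm across, 48 mm high; origin at the centre of its underside.
- scissors: bystander: red-handled scissors lying flat, about 185 mm long (along x), 12 mm high; origin under the pivot.
- cutter: bystander: grey snap-off cutter, about 150 mm long (along x), 19 mm high; origin under its middle.
- tape_gun: bystander: hand tape dispenser lying on its side, about 160 x 170 mm, 58 mm high; origin under its frame.
- green_carton: bystander: closed green box 75 x 125 x 45 mm; origin at the centre of its underside.
- spare_lid: bystander: a loose ceramic lid with a knob, of some bigger jar, 106 mm across, 55 mm high; not part of this set; origin at the centre of its underside.
There are look-alikes about, which are no part of the job. What is shaped like the small_jar but blue, pink or yellow is not meant.

How it is judged (in metres and radians):
At the end, for the whole second after the job is handed in: The large jar stands in the 108 x 108 mm compartment and the small jar in the 74 x 74 mm one (centres within 12 mm of the compartment's centre), the oblong box in the empty 108 x 74 mm one (within 14 mm), each less than 4 mm off the compartment's floor, within 0.1 rad of upright, released and still (horizontal distance between large_jar and large_cell below 0.012 m and z of large_jar in the frame of large_cell below 0.004 m and angle between each of large_jar, small_jar, oblong_box's own z axis and vertical below 0.1 rad and linear speed of each of large_jar, small_jar, oblong_box below 0.03 m/s and horizontal distance between small_jar and small_cell below 0.012 m and z of small_jar in the frame of small_cell below 0.004 m and horizontal distance between oblong_box and long_cell below 0.014 m and z of oblong_box in the frame of long_cell below 0.004 m); the robot touches nothing.
It fails at once if a piece of the ware is knocked over or tipped beyond about 40 degrees (angle between any of large_jar, small_jar, oblong_box, packed_box's own z axis and vertical above 0.7 rad).
It fails at once if a piece is dropped (falls free from about 2 cm or more) or thrown ((linear speed of large_jar above 0.6 m/s and contact force between the fingers and large_jar below 0.2 N) or (linear speed of small_jar above 0.6 m/s and contact force between the fingers and small_jar below 0.2 N) or (linear speed of oblong_box above 0.6 m/s and contact force between the fingers and oblong_box below 0.2 N)).
It fails at once if a piece is slammed or forced into the carton (over 200 N) (contact force between any of large_jar, small_jar, oblong_box and carton above 200 N).
It fails at once if the box already packed is lifted or pulled out of its place (moved over 25 mm) (distance of packed_box from where it was at the start of the episode above 0.025 m).
It fails at once if other things on the table are pushed away (over 40 mm) (distance of any of tape_roll, scissors, cutter, tape_gun, green_carton, spare_lid from where it was at the start of the episode above 0.04 m).
It also fails if it takes over 72 s, if anything falls off the work surface, if the arm or the gripper's body presses on something with over 40 N, if the wrist force passes 120 N, or if a joint passes its speed limit or range.

ROBOT

A 6-joint arm with a two-finger parallel gripper is mounted at the origin on the work surface. World frame = base frame: x ahead of the robot, y to its left, z up, the work surface at z = 0. Lengths are in mm, angles in rad, forces in N, time in s.
With the tool pointing down it reaches from about 300 to 750 mm from the base axis. Payload 8.5 kg.
Tool frame: the origin (TCP) lies midway between the tips of the shut fingers; the grasp point (between the pads) lies 19 mm behind it (grasp_offset is the distance from the TCP to the grasp point, in mm); z points along the fingers, y is the line along which they close (so a half turn about z gives the same grasp; the last joint's range is limited). The gripper opens to 88 mm and grips with 3 to 60 N. Pads are 18 mm wide; open, the fingers measure 123 mm over their backs; the gripper's body (75 mm by 187 mm) begins 45 mm behind the grasp point.
Start: joints at [0.905, 0.381, 1.297, -0, 1.464, -0.215], TCP at [239.616, 495.04, 238.748] pointing down, gripper open.
Joint ranges: [-3.11, 3.11], [-0.89, 2.33], [0.22, 2.48], [-1.42, 4.56], [0.17, 2.85], [-2.88, 2.88]. Speed limits (rad/s): [2.39, 2.39, 3.14, 3.14, 3.14, 3.14].

INTERFACE

Orientations are given as a unit quaternion [w, x, y, z].
In Python, from plant import * gives the robot as it stands. The module is installed in compiled form; this text tells all that it offers.
- The arm moves only by the tool arm_command, never from a script. Its argument "plan" is a list of rows, each a list of 3 entries, a list of its own where there are three numbers: the shift along the tool's x, y, z in mm, then the turn about the tool's z in rad, then the opening, from -1 (shut) to 1 (fully open), so that 0 is half open. In form: [[[tx, ty, tz], twist, claw], ...]. A call has 1 to 20 rows; each row is the pose to reach, as a shift and turn from the pose commanded when the call began, along the tool's axes at that moment; what a row does not reach only later rows make up. A row lasts 1/10 s, in which the tool goes at most 50 mm and 8.59 degrees, less where a joint would pass 70% of its speed; a pose out of reach is approached as far as the arm can. A call with a gripper value outside its range is refused whole. The fingers move at their own pace and stop on an object; the grip force is fixed at half the most. Time passes only in rows, so rows that repeat a pose let the fingers close. It gives the time, the measured TCP pose, the force, the opening and the grip force at its end, in the units of the state.
- state(): the state, without advancing time (a new reading comes with each control period).
- grab_frame(name): name is "scene" or "top"; returns the picture (400x640x3 uint8, red, green, blue); there is no depth.
- get_calibration(name): a dict with "camera_matrix" (3x3 intrinsics, pixels), "R" (3x3) and "t" (3): a world point X has camera coordinates R X + t. Camera axes: x right, y down, z forward; pixel columns grow to the right and rows downward; lengths in mm; the calibration is good to about 2 mm. A picture is of the moment at which its call begins. get_calibration takes no time and is no camera call.
- finish_job(): hands the job in; it is judged then, once.
Trained networks look in the newest picture that a camera, given by its name, has taken for a name from the list of things; names that differ only in an ending like _2 or _b are one class to them, and where a whole thing is asked for, a point or a joint stands for the part that bears it (a point fixed in the world has none). Each returns a list of dicts, best first, with "conf" (0 to 1); they miss things now and then, are a little off and sometimes report something else, mostly with a low value. They report only what shows in the picture. A call takes as long as a camera call. They do not tell look-alikes from the thing itself.
- trace(camera, name): "pixels" (400x640 bool, what is visible of it) and "rect" ([left, top, right, bottom] in pixels, round what is visible of it).
- spot_point(camera, name): "position" ([row, column] in pixels: a listed point, or the origin of a listed thing).
The state is a dict: "clock": time; "joint_positions": joint angles; "joint_vel": joint speeds; "joint_efforts": joint torques, N m; "tool_pos": TCP position; "eef_rot": TCP orientation; "force": force on the tool from outside, world axes, zero at the start; "ft_torque": the same for the moment, N m; "opening": finger opening in mm; "grip_force": force on a finger pad.
Only numpy, scipy, OpenCV 4.12 (cv2) and the standard library are available. Lean on these libraries where they do the work, as an engineer would, in place of code of your own. Each camera call takes 0.05 s, during which the arm holds its last target. There are 200 camera calls.

## Working session

There is one attempt and no reset: what is moved stays moved. The work goes in short steps, Python scripts to look and compute and a tool call to move; the robot and the scene stay as the last step left them, time stands still between calls to the robot, and variables do not carry over. Pictures are saved under pics/ and viewed, at most 10 in all, crops included, and the job is handed in when it is done.

Besides the shell and the picture viewer there is one more tool, called after "Emit:" in YAML: its name, and indented under it one key for each argument. arm_command: Moves the arm, as the interface text tells. Its arguments: {"type":"object","properties":{"plan":{"type":"array","items":{"type":"array"}}},"required":["plan"]}

```bash
mkdir -p pics; python3 - <<'E'
from plant import *
import cv2,numpy as np
for c in("top","scene"):
    im=grab_frame(c); cv2.imwrite(f"pics/{c}0.png",im[:,:,::-1])
    k=get_calibration(c);print(c,np.round(k["camera_matrix"],1).tolist(),np.round(k["R"],3).tolist(),np.round(k["t"],1).tolist())
    for n in("large_jar","small_jar","oblong_box","carton","large_cell","small_cell","long_cell"):
        print(n,[(round(float(d["conf"]),2),np.round(d["position"],1).tolist()) for d in spot_point(c,n)][:5])
s=state();print({k:np.round(v,3).tolist() for k,v in s.items()})
E
```

```text
top [[440.3, 0.0, 319.7], [0.0, 440.3, 202.0], [0.0, 0.0, 1.0]] [[0.004, -1.0, 0.003], [-0.993, -0.004, -0.12], [0.12, -0.002, -0.993]] [-74.3, 554.2, 1347.7]
large_jar [(0.79, [228.9, 189.9]), (0.36, [266.0, 352.9])]
small_jar [(0.85, [248.8, 288.6]), (0.77, [229.7, 260.7]), (0.6, [221.7, 304.8]), (0.58, [196.6, 284.7])]
oblong_box [(0.76, [174.9, 252.0])]
carton [(0.91, [205.8, 364.0])]
large_cell [(0.7, [193.1, 355.3])]
small_cell [(0.96, [224.9, 379.3]), (0.53, [219.2, 345.8])]
long_cell [(0.72, [199.6, 384.6]), (0.32, [206.3, 364.6])]
scene [[436.0, 0.0, 307.1], [0.0, 436.0, 198.6], [0.0, 0.0, 1.0]] [[-0.524, 0.852, -0.019], [0.466, 0.268, -0.843], [-0.713, -0.45, -0.537]] [324.0, -198.5, 1557.3]
large_jar [(0.8, [242.4, 457.4])]
small_jar [(0.82, [208.3, 320.3]), (0.8, [199.7, 350.8]), (0.75, [226.9, 323.5]), (0.73, [217.7, 375.8])]
oblong_box [(0.73, [261.5, 352.4]), (0.25, [204.7, 421.6])]
carton [(0.75, [196.1, 255.5]), (0.68, [243.2, 455.4])]
large_cell [(0.91, [206.3, 252.0])]
small_cell [(0.88, [183.2, 255.4])]
long_cell [(0.82, [194.5, 235.3]), (0.63, [194.7, 255.2])]
{'clock': 0.8, 'joint_positions': [0.905, 0.381, 1.297, -0.0, 1.464, -0.215], 'joint_vel': [0.0, -0.0, -0.001, -0.003, -0.002, 0.001], 'joint_efforts': [0.001, -43.777, -22.473, 0.071, 0.031, -0.0], 'tool_pos': [239.62, 495.037, 238.773], 'eef_rot': [0.0, 0.224, 0.975, 0.0], 'force': [-0.443, 0.766, -0.247], 'ft_torque': [0.012, -0.013, 0.039], 'grip_force': 0.0, 'opening': 88.017}
```

View pics/top0.png

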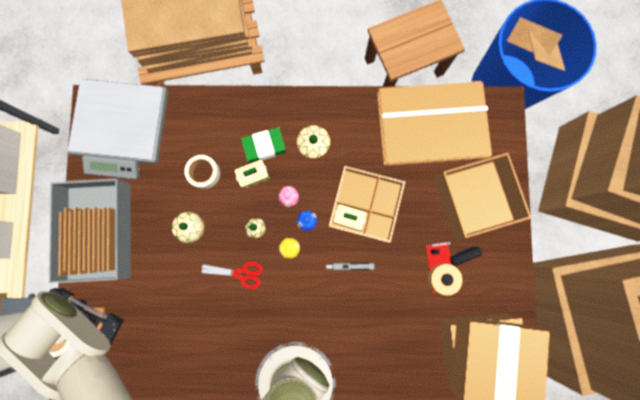

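View pics/scene0.png

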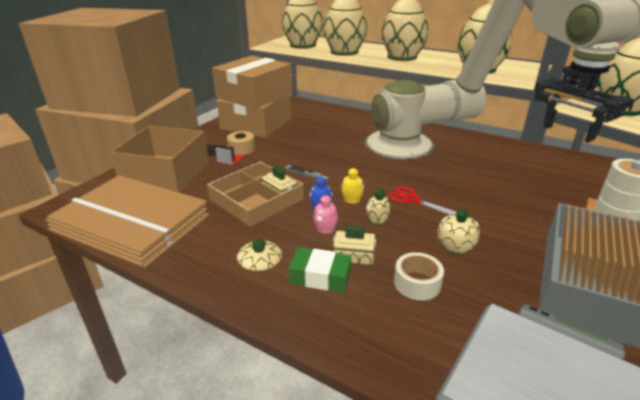

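```bash
cat > h.py <<'E'
from plant import *
import cv2,numpy as np
from scipy.spatial.transform import Rotation as Ro
K={c:get_calibration(c) for c in("top","scene")}
def ray(c,row,col,z):
    k=K[c];R=np.array(k["R"]);t=np.array(k["t"])
    o=-R.T@t;d=R.T@np.linalg.solve(np.array(k["camera_matrix"]),[col,row,1.])
    return o+d*(z-o[2])/d[2]
def proj(c,X):
    k=K[c];p=np.array(k["camera_matrix"])@(np.array(k["R"])@np.array(X,float)+k["t"]);return p[1]/p[2],p[0]/p[2]
def shift(target,yaw=None):
    """tool-axis shift to a world TCP target; yaw = wanted direction of tool y in world"""
    s=state();q=s["eef_rot"];M=Ro.from_quat([q[1],q[2],q[3],q[0]]).as_matrix()
    d=M.T@(np.array(target,float)-s["tool_pos"]);tw=None
    if yaw is not None:
        v=M.T@[np.cos(yaw),np.sin(yaw),0];a=np.arctan2(-v[0],v[1]);tw=(a+np.pi/2)%np.pi-np.pi/2
    return np.round(d,1),tw,s["joint_positions"][5]
E
python3 - <<'E'
from h import *
im=cv2.imread("pics/top0.png");c=im[130:285,160:415]
cv2.imwrite("pics/crop1.png",cv2.resize(c,None,fx=3,fy=3,interpolation=cv2.INTER_CUBIC))
for n,a,b in(("large_jar",(228.9,189.9),(242.4,457.4)),("small_jar",(229.7,260.7),(217.7,375.8)),("box",(174.9,252),(261.5,352.4)),("carton",(205.8,364),(196.1,255.5))):
    print(n,np.round(ray("top",*a,0)),np.round(ray("scene",*b,0)))
for n,a,b in(("large",(193.1,355.3),(206.3,252)),("small",(224.9,379.3),(183.2,255.4)),("long",(199.6,384.6),(194.5,235.3))):
    print(n,np.round(ray("top",*a,4)),np.round(ray("scene",*b,4)))
for cam in K:
  grab_frame(cam)
  for n in("large_jar","small_jar","oblong_box","carton"):
    for d in trace(cam,n)[:4]:
        m=d["pixels"];ys,xs=np.nonzero(m)
        print(cam,n,round(float(d["conf"]),2),np.round(d["rect"]).tolist(),np.round([ys.mean(),xs.mean()],1), cv2.minAreaRect(np.c_[xs,ys].astype(np.float32)))
E
```

```text
large_jar [470. 341.   0.] [462. 339.   0.]
small_jar [469. 115.   0.] [465. 122.   0.]
box [646. 147.   0.] [657. 148.   0.]
carton [ 547. -215.    0.] [ 540. -226.    0.]
large [ 587. -187.    4.] [ 592. -197.    4.]
small [ 485. -263.    4.] [ 485. -267.    4.]
long [ 566. -281.    4.] [ 567. -278.    4.]
top large_jar 0.64 [172.0, 212.0, 205.0, 240.0] [226.5 187.6] ((188.0, 226.5), (29.0, 32.0), 90.0)
top large_jar 0.35 [242.0, 126.0, 286.0, 163.0] [144.6 263.3] ((263.0642395019531, 144.88075256347656), (28.35165786743164, 40.22870635986328), 73.3007583618164)
top small_jar 0.79 [297.0, 209.0, 315.0, 234.0] [219.8 306.2] ((306.2500305175781, 219.75003051757812), (18.384775161743164, 19.091880798339844), 45.0)
top small_jar 0.72 [246.0, 217.0, 267.0, 236.0] [227.7 254.9] ((255.0, 227.5), (19.0, 20.0), 90.0)
top small_jar 0.63 [278.0, 238.0, 298.0, 258.0] [247.1 288.5] ((288.5, 247.0), (20.0, 19.0), 90.0)
top small_jar 0.61 [279.0, 184.0, 299.0, 204.0] [195.8 288.1] ((288.0, 195.5), (19.0, 18.0), 90.0)
top oblong_box 0.94 [233.0, 161.0, 268.0, 188.0] [173.5 251.3] ((251.17785644531
[... 976 characters left out ...]
319.3] ((318.5000305175781, 192.00001525878906), (27.280029296875, 24.149534225463867), 63.43495178222656)
scene small_jar 0.59 [344.0, 170.0, 362.0, 204.0] [187.  352.6] ((352.5, 185.5), (33.0, 19.0), 90.0)
scene oblong_box 0.61 [210.0, 160.0, 306.0, 226.0] [194.2 252. ] ((256.70001220703125, 191.40000915527344), (55.90170669555664, 88.54830932617188), 63.43495178222656)
scene oblong_box 0.56 [335.0, 228.0, 378.0, 263.0] [244.3 355.9] ((354.3553161621094, 244.52537536621094), (41.53702926635742, 38.188419342041016), 4.085616588592529)
scene carton 0.61 [210.0, 163.0, 305.0, 223.0] [194.2 252. ] ((257.1896667480469, 192.27587890625), (55.28001403808594, 91.52059936523438), 66.80140686035156)
```

View pics/crop1.png

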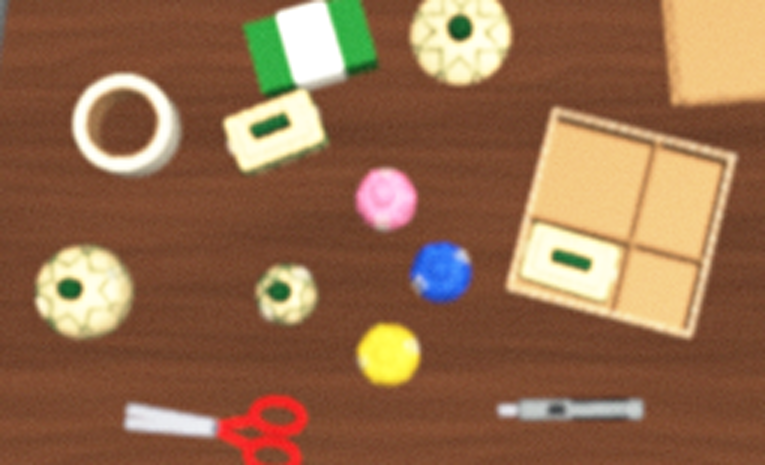

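Candidates shaped like the small jar in top view: cream (255,228), blue (307,220), pink (288,196) and yellow (289,247). The crop shows only the one at (255,228) is cream with a green knob, so that is small_jar. Large jar is at (188,227), and the round thing at (313,141) is the flat spare lid. The unpacked box is at (252,173). In the carton, the packed box is lower left, the large cell upper left, the long cell upper right and the small cell lower right.

```bash
cat >> h.py <<'E'
from scipy.optimize import least_squares
def green(im,r,c,w=14):
    h=cv2.cvtColor(im,cv2.COLOR_RGB2HSV)[r-w:r+w,c-w:c+w].astype(int)
    m=((h[...,0]>40)&(h[...,0]<90)&(h[...,1]>70)&(h[...,2]<95)).astype(np.uint8)
    n,l,s,ce=cv2.connectedComponentsWithStats(m);i=1+np.argmax(s[1:,4])
    ys,xs=np.nonzero(l==i);return ys.mean()+r-w,xs.mean()+c-w,s[i,4],np.c_[xs,ys].astype(np.float32)
def tri(a,b,z0):
    f=lambda X:np.r_[np.subtract(proj("top",X),a),np.subtract(proj("scene",X),b)]
    s=least_squares(f,[500,0,z0]);return s.x.round(1),s.fun.round(1)
E
python3 - <<'E'
from h import *
T=grab_frame("top");S=grab_frame("scene")
for n,t,s,z in(("large",(226,184),(214,462),88),("small",(227,253),(194,379),83),("box",(172,250),(232,354),82)):
    a=green(T,*t);b=green(S,*s)
    X,f=tri(a[:2],b[:2],z)
    print(n,np.round(a[:3],1),np.round(b[:3],1),X,f,ray("top",*a[:2],z+3).round(1),ray("scene",*b[:2],z).round(1))
    if n=="box":
        for q,c in((a,"top"),(b,"scene")):
            p=q[3];v=cv2.fitLine(p,cv2.DIST_L2,0,.01,.01).ravel()
            w0=ray(c,q[0],q[1],88);w1=ray(c,q[0]+8*v[1],q[1]+8*v[0],88);d=w1-w0;print("yaw",c,np.arctan2(d[1],d[0]))
# body outlines against table: box mask yaw
m=trace("top","oblong_box")[0]["pixels"].astype(np.uint8);(cx,cy),wh,an=cv2.minAreaRect(np.argwhere(m)[:,::-1].astype(np.float32));print(cx,cy,wh,an)
# carton rim
cr=np.array([[553,108],[736,155],[690,337],[508,290]])/3+[160,130]-1/3
W=np.array([ray("top",r,c,50) for c,r in cr])[:,:2];print(W.round(1),[np.linalg.norm(W[i]-W[i-1]).round(1) for i in range(4)])
L=np.array([[-97,-97],[-97,97],[97,97],[97,-97]])
def tf(p,q):return p[:2]+np.asarray(q)@np.array([[np.cos(p[2]),np.sin(p[2])],[-np.sin(p[2]),np.cos(p[2])]])
s=least_squares(lambda p:(tf(p,L)-W).ravel(),[547,-215,3.]);p=s.x;print(p.round(3),s.fun.round(1))
for n,c in(("large",(-39,-39)),("small",(56,56)),("long",(-39,56)),("packed",(56,-39))):print(n,tf(p,c).round(1))
def draw(I,c):
    I=cv2.resize(I,None,fx=4,fy=4,interpolation=cv2.INTER_CUBIC)
    for z,h in((50,97),):
        for a,b in(((-h,-h),(-h,h)),((-h,h),(h,h)),((h,h),(h,-h)),((h,-h),(-h,-h)),((17,-h),(17,h)),((-h,17),(h,17))):
            q=[proj(c,[*tf(p,e),z]) for e in(a,b)]
            cv2.line(I,*[(int(v*4+2),int(u*4+2)) for u,v in q],(255,0,0),1)
    return I
A=draw(T,"top")[4*155:4*255,4*320:4*415];B=draw(S,"scene")[4*150:4*235,4*205:4*308]
h=max(A.shape[0],B.shape[0]);P=lambda I:cv2.copyMakeBorder(I,0,h-I.shape[0],0,0,0)
cv2.imwrite("pics/fit.png",np.hstack([P(A),P(B)])[:,:800,::-1])
pk=green(T,216,351);print("packed handle",ray("top",*pk[:2],91).round(1))
E
```

```text
large [226.9 184.3   7. ] [215.  461.5  92. ] [470.8 335.4  85.5] [ 0.3 -0.8  0.1 -0.7] [471.2 331.2  91. ] [473.5 337.2  88. ]
small [227.3 250.7   3. ] [193.4 379.2  69. ] [472.3 131.6  83.5] [-0.4  1.  -0.   0.9] [470.8 134.1  86. ] [472.9 129.4  83. ]
box [160.2 252.3  12. ] [231.3 354.6 179. ] [666.8 145.8  93.8] [ 2.2 -4.5  0.1 -3.6] [675.7 133.8  85. ] [648.2 146.   82. ]
yaw top -1.3254073459082514
yaw scene 1.8675868719008837
366.47430419921875 203.74383544921875 (62.329620361328125, 64.69763946533203) 13.448614120483398
[[ 667.2 -148. ]
 [ 618.3 -338.1]
 [ 429.7 -287.3]
 [ 477.  -101.3]] [np.float64(195.8), np.float64(196.2), np.float64(195.3), np.float64(192.0)]
[ 548.041 -218.659    2.89 ] [-1.1 -0.8 -0.4  1.3  0.3 -1.2  1.2  0.7]
large [ 595.5 -190.6]
small [ 479.9 -259. ]
long [ 571.9 -282.6]
packed [ 503.5 -167. ]Traceback (most recent call last):
  File "<stdin>", line 30, in <module>
  File "h.py", line 22, in green
    n,l,s,ce=cv2.connectedComponentsWithStats(m);i=1+np.argmax(s[1:,4])
                                                     ~~~~~~~~~^^^^^^^^^
    return _wrapfunc(a, 'argmax', axis=axis, out=out, **kwds)
    return bound(*args, **kwds)
ValueError: attempt to get argmax of an empty sequence
```

View pics/fit.png

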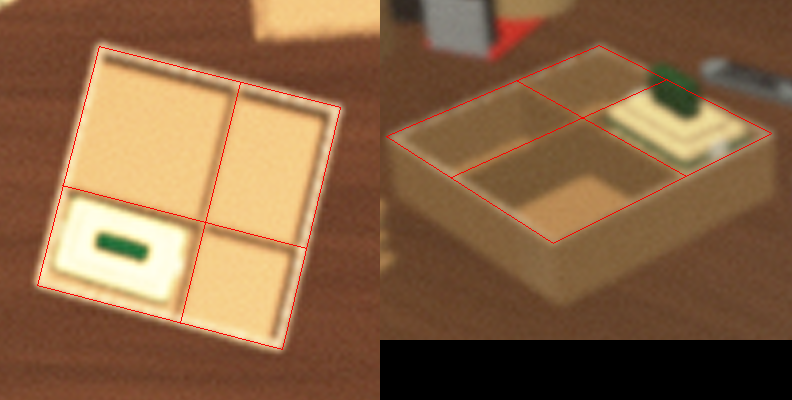

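The overlay fits the carton rim and partitions within a pixel in both views: centre (548,-219), yaw 2.89. The knob colour threshold was too strict for the top view, so I redo that.

```bash
sed -i 's/w=14):/w=14,V=95):/; s/h\[...,2\]<95/h[...,2]<V/' h.py; python3 - <<'E'
from h import *
T=grab_frame("top");S=grab_frame("scene")
for n,t,s,z,w in(("large",(226,183),(214,462),88,8),("small",(227,253),(194,379),83,8),("box",(171,250),(232,354),82,9),("packed",(216,350),(172,282),82,9)):
    a=green(T,*t,w,140);b=green(S,*s,12)
    X,f=tri(a[:2],b[:2],z)
    print(n,np.round(a[:3],1),np.round(b[:3],1),X,f,ray("top",*a[:2],z+5).round(1),ray("scene",*b[:2],z).round(1))
    if n in("box","packed"):
        for q,c in((a,"top"),(b,"scene")):
            v=cv2.fitLine(q[3],cv2.DIST_L2,0,.01,.01).ravel()
            w0=ray(c,q[0],q[1],88);w1=ray(c,q[0]+8*v[1],q[1]+8*v[0],88);d=w1-w0;print("yaw",c,np.arctan2(d[1],d[0]))
m=trace("top","large_jar")
h=cv2.cvtColor(T,cv2.COLOR_RGB2HSV)
for n,(r,c),w,z in(("large",(227,188),20,38),("small",(228,255),13,38),("box",(174,252),20,55)):
    p=h[r-w:r+w,c-w:c+w].astype(int); m=((p[...,2]>150)&(p[...,0]>18)).astype(np.uint8)
    if n=="box": m[:8]=0
    m=cv2.morphologyEx(m,cv2.MORPH_CLOSE,np.ones((3,3)));l=cv2.connectedComponentsWithStats(m);i=1+np.argmax(l[2][1:,4]);q=np.argwhere(l[1]==i)[:,::-1].astype(np.float32)+[c-w,r-w]
    q=q.astype(np.float32)
    rc=cv2.minAreaRect(q);cc=cv2.minEnclosingCircle(q);print(n,rc,cc,ray("top",cc[0][1],cc[0][0],z).round(1),ray("top",rc[0][1],rc[0][0],z).round(1))
    if n=="box":
        bp=cv2.boxPoints(rc);W=[ray("top",y,x,60)[:2] for x,y in bp];print(np.round(W,1))
E
```

```text
large [225.8 182.9  34. ] [215.1 461.5  92. ] [474.4 337.   88.3] [ 0.1 -0.2  0.  -0.2] [474.3 334.9  93. ] [473.7 337.2  88. ]
small [226.5 252.4  35. ] [193.4 379.3  64. ] [473.4 129.5  83.3] [ 0. -0.  0. -0.] [473.2 128.7  88. ] [472.9 129.4  83. ]
box [171.4 249.6  45. ] [231.2 354.5 177. ] [642.3 142.9  77.1] [ 0.1 -0.1  0.  -0.1] [640.6 141.   87. ] [648.2 145.9  82. ]
yaw top -1.2007967159106083
yaw scene 1.879969842143792
packed [216.3 350.2  38. ] [171.8 278.3  82. ] [ 505.3 -163.8   81.5] [ 0.1 -0.2 -0.  -0.2] [ 505.1 -164.    87. ] [ 505.7 -162.8   82. ]
yaw top -1.8554045964825896
yaw scene 1.0722851956666661
large ((187.5, 227.00001525878906), (30.405588150024414, 30.405588150024414), 45.0) ((187.5, 226.5833282470703), 15.908914566040039) [475.4 337.5  38. ] [474.1 337.4  38. ]
small ((255.47998046875, 227.8599853515625), (18.80904197692871, 19.091882705688477), 81.8698959350586) ((255.1775665283203, 227.5233612060547), 9.932904243469238) [473.2 127.5  38. ] [472.2 126.6  38. ]
box ((251.0093994140625, 173.02413940429688), (19.830991744995117, 31.170377731323242), 68.74949645996094) ((250.6210174560547, 173.3343963623047), 16.784250259399414) [640.7 142.8  55. ] [641.7 141.6  55. ]
[[651.8 197.3]
 [687.9 107.9]
 [629.7  84.5]
 [594.  173.5]]
```

```bash
python3 - <<'E'
from h import *
print(shift([474.3,336.5,130]),shift([474.3,336.5,77]),state()["tool_pos"])
E
```

```text
(array([-280.3,  -40.5,  108.8]), None, np.float64(-0.2153038513630497)) (array([-280.3,  -40.5,  161.8]), None, np.float64(-0.2153038513630497)) [239.61946368 495.05071087 238.75323059]
```

Emit:
arm_command:
  plan:
    - [[-50,-7,0],0,0.14]
    - [[-100,-14,0],0,0.14]
    - [[-150,-21,20],0,0.14]
    - [[-190,-28,40],0,0.14]
    - [[-230,-34,70],0,0.14]
    - [[-260,-38,95],0,0.14]
    - [[-280.3,-40.5,108],0,0.14]
    - [[-280.3,-40.5,108],0,0.14]
    - [[-280.3,-40.5,108],0,0.14]
    - [[-280.3,-40.5,108],0,0.14]
    - [[-280.3,-40.5,120],0,0.14]
    - [[-280.3,-40.5,132],0,0.14]
    - [[-280.3,-40.5,144],0,0.14]
    - [[-280.3,-40.5,154],0,0.14]
    - [[-280.3,-40.5,162],0,0.14]
    - [[-280.3,-40.5,162],0,0.14]
    - [[-280.3,-40.5,162],0,0.14]
    - [[-280.3,-40.5,162],0,0.14]

```text
clock: 3.4
tool_pos: [474.5, 336.6, 77.2]
eef_rot: [0.0, 0.224, 0.975, 0.0]
force: [0.1, -0.4, 0.4]
opening: 50.3
grip_force: 0.0
```

Emit:
arm_command:
  plan:
    - [[0,0,0],0,-0.3]
    - [[0,0,0],0,-0.5]
    - [[0,0,0],0,-1]
    - [[0,0,0],0,-1]
    - [[0,0,0],0,-1]
    - [[0,0,0],0,-1]
    - [[0,0,0],0,-1]
    - [[0,0,-5],0,-1]
    - [[0,0,-15],0,-1]
    - [[0,0,-30],0,-1]
    - [[0,0,-50],0,-1]
    - [[0,0,-70],0,-1]
    - [[0,0,-90],0,-1]
    - [[0,0,-105],0,-1]
    - [[0,0,-115],0,-1]
    - [[0,0,-120],0,-1]
    - [[0,0,-120],0,-1]
    - [[0,0,-120],0,-1]

```text
clock: 5.2
tool_pos: [474.0, 336.4, 196.0]
eef_rot: [-0.001, 0.223, 0.975, -0.0]
force: [0.4, -0.2, -4.9]
opening: 25.2
grip_force: 30.0
```

```bash
python3 - <<'E'
from h import *
print(state()["opening"],state()["grip_force"],state()["force"])
print(shift([595.5,-190.6,82]))
S=grab_frame("scene");cv2.imwrite("pics/lift1.png",cv2.resize(S[120:320,260:580],None,fx=2,fy=2)[:,:,::-1])
E
```

```text
25.170508477204415 30.001342495597783 [ 0.39039133 -0.1977335  -4.88663349]
(array([-339.1, -421.3,  114.1]), None, np.float64(-0.7064530095090614))
```

View pics/lift1.png

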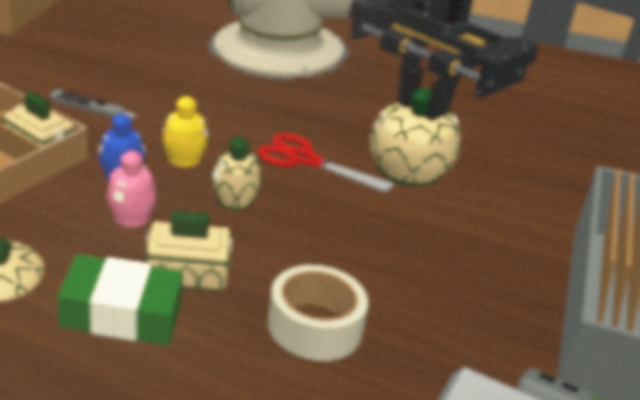

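The large jar hangs upright in the fingers (crop 415,140) with the rest undisturbed. Next I carry it over to the large cell.

Emit:
arm_command:
  plan:
    - [[-13,-16,-10],0,-1]
    - [[-39,-48,-20],0,-1]
    - [[-68,-84,-20],0,-1]
    - [[-97,-120,-20],0,-1]
    - [[-126,-156,-20],0,-1]
    - [[-155,-192,-20],0,-1]
    - [[-184,-228,-20],0,-1]
    - [[-213,-264,-20],0,-1]
    - [[-242,-300,-20],0,-1]
    - [[-271,-336,-20],0,-1]
    - [[-300,-372,-20],0,-1]
    - [[-322,-400,-20],0,-1]
    - [[-335,-416,-10],0,-1]
    - [[-339,-421,0],0,-1]
    - [[-339,-421,20],0,-1]
    - [[-339,-421,30],0,-1]
    - [[-339,-421,30],0,-1]
    - [[-339,-421,30],0,-1]
    - [[-339,-421,30],0,-1]
    - [[-339,-421,30],0,-1]

```text
clock: 7.25
tool_pos: [596.2, -190.0, 167.6]
eef_rot: [0.001, 0.223, 0.975, -0.0]
force: [0.2, -0.4, -4.6]
opening: 25.3
grip_force: 30.0
```

```bash
python3 - <<'E'
from h import *
print(state()["tool_pos"],shift([595.5,-190.6,82]))
S=grab_frame("scene");T=grab_frame("top")
A=cv2.resize(S[110:235,190:315],None,fx=3.2,fy=3.2);B=cv2.resize(T[145:270,310:435],None,fx=3.2,fy=3.2)
cv2.imwrite("pics/over1.png",np.hstack([A,B])[:,:,::-1])
h=cv2.cvtColor(S,cv2.COLOR_RGB2HSV)
r=[proj("scene",[595.5,-190.6,z]) for z in(42,66,80)];print(r,[proj("top",[595.5,-190.6,z]) for z in(42,66,80)])
E
```

```text
[ 596.24777443 -189.99758678  167.63353999] (array([ 0.5, -0.9, 85.6]), None, np.float64(-1.61775881848709))
[(np.float64(195.96494810283846), np.float64(252.03762718902547)), (np.float64(188.47950867828666), np.float64(251.26922336771636)), (np.float64(184.03715166693664), np.float64(250.8132014951801))] [(np.float64(188.76003234223904), np.float64(357.5348647710763)), (np.float64(187.59465947567674), np.float64(358.22235101590167)), (np.float64(186.89571763743726), np.float64(358.63467647285177))]
```

View pics/over1.png

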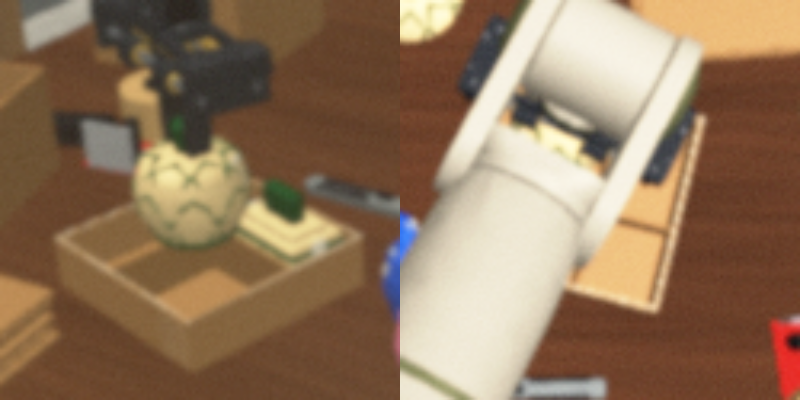

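The jar hangs centred over the large cell: belly at scene (250,169), where (249,169) is expected. Lowering it now.

Emit:
arm_command:
  plan:
    - [[0.5,-0.9,15],0,-1]
    - [[0.5,-0.9,30],0,-1]
    - [[0.5,-0.9,42],0,-1]
    - [[0.5,-0.9,52],0,-1]
    - [[0.5,-0.9,62],0,-1]
    - [[0.5,-0.9,70],0,-1]
    - [[0.5,-0.9,76],0,-1]
    - [[0.5,-0.9,80],0,-1]
    - [[0.5,-0.9,82],0,-1]
    - [[0.5,-0.9,83.5],0,-1]
    - [[0.5,-0.9,84.5],0,-1]
    - [[0.5,-0.9,84.5],0,-1]
    - [[0.5,-0.9,84.5],0,-1]
    - [[0.5,-0.9,84.5],0,-1]

```text
clock: 8.75
tool_pos: [595.2, -190.8, 82.4]
eef_rot: [0.0, 0.224, 0.975, -0.0]
force: [-0.5, 0.2, -5.3]
opening: 24.7
grip_force: 30.0
```

Still hanging at full weight; I lower it in half-millimetre steps.

Emit:
arm_command:
  plan:
    - [[0,0,0.5],0,-1]
    - [[0,0,1],0,-1]
    - [[0,0,1.3],0,-1]
    - [[0,0,1.3],0,-1]

```text
clock: 9.15
tool_pos: [595.1, -190.8, 80.9]
eef_rot: [-0.0, 0.223, 0.975, -0.0]
force: [-0.3, 0.2, -4.7]
opening: 25.0
grip_force: 30.0
```

Emit:
arm_command:
  plan:
    - [[0,0,0.5],0,-1]
    - [[0,0,1],0,-1]
    - [[0,0,1.5],0,-1]
    - [[0,0,1.5],0,-1]

```text
clock: 9.55
tool_pos: [595.4, -191.1, 80.8]
eef_rot: [0.001, 0.224, 0.975, -0.0]
force: [-3.7, 0.1, 5.8]
opening: 25.0
grip_force: 30.0
```

Contact: the load has gone off the wrist. Release and rise.

Emit:
arm_command:
  plan:
    - [[0,0,-0.8],0,-1]
    - [[0,0,-0.8],0,-0.3]
    - [[0,0,-0.8],0,0]
    - [[0,0,-0.8],0,0.14]
    - [[0,0,-0.8],0,0.14]
    - [[0,0,-0.8],0,0.14]
    - [[0,0,-10],0,0.14]
    - [[0,0,-25],0,0.14]
    - [[0,0,-45],0,0.14]
    - [[0,0,-70],0,0.14]
    - [[0,0,-90],0,0.14]
    - [[0,0,-90],0,0.14]

```text
clock: 10.75
tool_pos: [596.1, -191.2, 172.8]
eef_rot: [0.003, 0.223, 0.975, -0.001]
force: [0.3, -0.3, -1.1]
opening: 49.8
grip_force: 0.0
```

```bash
python3 - <<'E'
from h import *
print(state()["tool_pos"],shift([473.1,128.6,71]))
b=green(grab_frame("scene"),*[int(round(v)) for v in proj("scene",[595.5,-190.6,92])],10)
print(b[:3],ray("scene",*b[:2],92))
E
```

```text
[ 596.14973138 -191.23359682  172.82708769] (array([250.7, 234.3, 100.2]), None, np.float64(-1.6193478520451199))
(np.float64(179.8846153846154), np.float64(250.55769230769232), np.int32(52)) [ 594.0360443  -191.26375646   92.        ]
```

Emit:
arm_command:
  plan:
    - [[30,28,0],0,0.14]
    - [[65,61,0],0,0.14]
    - [[100,93,0],0,0.14]
    - [[135,126,0],0,0.14]
    - [[170,159,0],0,0.14]
    - [[205,191,10],0,0.14]
    - [[235,220,25],0,0.14]
    - [[250.5,234,45],0,0.14]
    - [[250.5,234,50],0,0.14]
    - [[250.5,234,50],0,0.14]
    - [[250.5,234,50],0,0.14]
    - [[250.5,234,65],0,0.14]
    - [[250.5,234,78],0,0.14]
    - [[250.5,234,88],0,0.14]
    - [[250.5,234,96],0,0.14]
    - [[250.5,234,100],0,0.14]
    - [[250.5,234,100],0,0.14]
    - [[250.5,234,100],0,0.14]

```text
clock: 12.6
tool_pos: [471.9, 128.9, 69.8]
eef_rot: [0.0, 0.224, 0.975, 0.0]
force: [0.5, 0.2, -0.4]
opening: 50.1
grip_force: 0.0
```

Emit:
arm_command:
  plan:
    - [[-1.2,0.2,-1.2],0,0.14]
    - [[-1.2,0.2,-1.2],0,-0.3]
    - [[-1.2,0.2,-1.2],0,-0.5]
    - [[-1.2,0.2,-1.2],0,-1]
    - [[-1.2,0.2,-1.2],0,-1]
    - [[-1.2,0.2,-1.2],0,-1]
    - [[-1.2,0.2,-1.2],0,-1]
    - [[-1.2,0.2,-1.2],0,-1]
    - [[-1,0,-6],0,-1]
    - [[-1,0,-16],0,-1]
    - [[-1,0,-31],0,-1]
    - [[-1,0,-51],0,-1]
    - [[-1,0,-71],0,-1]
    - [[-1,0,-91],0,-1]
    - [[-1,0,-110],0,-1]
    - [[-1,0,-125],0,-1]
    - [[-1,0,-130],0,-1]
    - [[-1,0,-130],0,-1]
    - [[-1,0,-130],0,-1]

```text
clock: 14.5
tool_pos: [472.2, 128.6, 198.9]
eef_rot: [-0.001, 0.224, 0.975, -0.0]
force: [-0.5, 0.2, -1.4]
opening: 24.9
grip_force: 30.0
```

```bash
python3 - <<'E'
from h import *
print(state()["force"],state()["tool_pos"],shift([479.9,-259,75]))
E
```

```text
[-0.49151429  0.24238037 -1.40877031] [472.15675566 128.55663371 198.8957611 ] (array([-176. , -345.4,  123.9]), None, np.float64(-1.0966612770022657))
```

Emit:
arm_command:
  plan:
    - [[-10,-20,0],0,-1]
    - [[-26,-51,0],0,-1]
    - [[-44,-86,0],0,-1]
    - [[-62,-121,0],0,-1]
    - [[-80,-156,0],0,-1]
    - [[-98,-191,0],0,-1]
    - [[-116,-226,0],0,-1]
    - [[-134,-262,0],0,-1]
    - [[-152,-298,0],0,-1]
    - [[-166,-326,0],0,-1]
    - [[-174,-341,10],0,-1]
    - [[-176,-345.4,22],0,-1]
    - [[-176,-345.4,35],0,-1]
    - [[-176,-345.4,45],0,-1]
    - [[-176,-345.4,50],0,-1]
    - [[-176,-345.4,50],0,-1]
    - [[-176,-345.4,50],0,-1]
    - [[-176,-345.4,50],0,-1]

```text
clock: 16.3
tool_pos: [480.7, -258.9, 150.0]
eef_rot: [0.0, 0.223, 0.975, -0.0]
force: [0.2, 1.3, -0.7]
opening: 24.9
grip_force: 30.0
```

```bash
python3 - <<'E'
from h import *
print(state()["tool_pos"],shift([479.9,-259,75]))
S=grab_frame("scene");cv2.imwrite("pics/over2.png",cv2.resize(S[80:240,190:350],None,fx=3.5,fy=3.5)[:,:,::-1])
z=state()["tool_pos"][2]-71;print([np.round(proj("scene",[479.9,-259,z+k]),1) for k in(0,38)])
E
```

```text
[ 480.703336   -258.93451297  149.99575555] (array([ 0.8, -0.4, 75. ]), None, np.float64(-1.83135920605665))
[array([161.2, 256.6]), array([149.6, 255.5])]
```

View pics/over2.png

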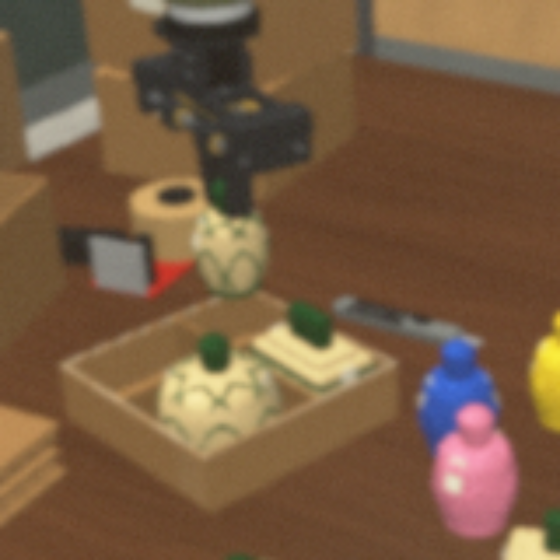

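The large jar stands upright in its cell. The small jar's belly is at scene (256,151), where (255.5,149.6) is expected. Lowering it.

Emit:
arm_command:
  plan:
    - [[0.8,-0.4,15],0,-1]
    - [[0.8,-0.4,30],0,-1]
    - [[0.8,-0.4,42],0,-1]
    - [[0.8,-0.4,52],0,-1]
    - [[0.8,-0.4,60],0,-1]
    - [[0.8,-0.4,66],0,-1]
    - [[0.8,-0.4,70],0,-1]
    - [[0.8,-0.4,72.5],0,-1]
    - [[0.8,-0.4,73.5],0,-1]
    - [[0.8,-0.4,74],0,-1]
    - [[0.8,-0.4,74.5],0,-1]
    - [[0.8,-0.4,74.5],0,-1]
    - [[0.8,-0.4,74.5],0,-1]

```text
clock: 17.65
tool_pos: [479.6, -259.1, 75.1]
eef_rot: [0.0, 0.223, 0.975, -0.0]
force: [-0.3, 0.4, -1.4]
opening: 25.1
grip_force: 30.0
```

Emit:
arm_command:
  plan:
    - [[0,0,0.4],0,-1]
    - [[0,0,0.8],0,-1]
    - [[0,0,0.8],0,-1]

```text
clock: 17.95
tool_pos: [479.8, -259.3, 74.7]
eef_rot: [0.001, 0.223, 0.975, -0.0]
force: [-1.3, 0.6, 4.1]
opening: 25.0
grip_force: 30.0
```

Contact. Release and rise.

Emit:
arm_command:
  plan:
    - [[0,0,-0.5],0,-1]
    - [[0,0,-0.5],0,-0.3]
    - [[0,0,-0.5],0,0]
    - [[0,0,-0.5],0,0.14]
    - [[0,0,-0.5],0,0.14]
    - [[0,0,-0.5],0,0.14]
    - [[0,0,-10],0,0.14]
    - [[0,0,-25],0,0.14]
    - [[0,0,-45],0,0.14]
    - [[0,0,-70],0,0.14]
    - [[0,0,-95],0,0.14]
    - [[0,0,-95],0,0.14]

```text
clock: 19.15
tool_pos: [480.6, -259.8, 172.8]
eef_rot: [0.003, 0.223, 0.975, -0.002]
force: [0.1, 0.3, -0.2]
opening: 50.7
grip_force: 0.0
```

```bash
python3 - <<'E'
from h import *
print(state()["tool_pos"],shift([641.5,142.3,68],-1.195+np.pi/2))
print(shift([571.9,-282.6,72],2.89+np.pi/2))
b=green(grab_frame("scene"),*[int(round(v)) for v in proj("scene",[479.9,-259,87])],10)
print(b[:3],ray("scene",*b[:2],87))
E
```

```text
[ 480.59406304 -259.81174503  172.83487919] (array([ 31. , 432.2, 103.9]), np.float64(0.744361086439211), np.float64(-1.8325286021215432))
(array([-91.5,  19.4, 101.4]), np.float64(-0.19902769505615225), np.float64(-1.8325286021215432))
(np.float64(158.6), np.float64(256.5111111111111), np.int32(45)) [ 478.73976596 -259.24516499   87.        ]
```

Emit:
arm_command:
  plan:
    - [[2,25,0],0.05,0.14]
    - [[4,60,0],0.12,0.14]
    - [[7,100,0],0.2,0.14]
    - [[10,140,0],0.28,0.14]
    - [[13,180,0],0.36,0.14]
    - [[16,220,0],0.44,0.14]
    - [[19,260,0],0.52,0.14]
    - [[22,300,0],0.6,0.14]
    - [[25,340,0],0.68,0.14]
    - [[27,380,0],0.744,0.14]
    - [[30,415,10],0.744,0.14]
    - [[31,432.2,30],0.744,0.14]
    - [[31,432.2,50],0.744,0.14]
    - [[31,432.2,50],0.744,0.14]
    - [[31,432.2,50],0.744,0.14]
    - [[31,432.2,50],0.744,0.14]

```text
clock: 20.8
tool_pos: [640.3, 143.0, 120.1]
eef_rot: [0.001, 0.563, 0.827, 0.0]
force: [-0.7, 0.0, 0.1]
opening: 50.1
grip_force: 0.0
```

```bash
python3 - <<'E'
from h import *
print(state()["tool_pos"],shift([641.5,142.3,68],-1.195+np.pi/2))
E
```

```text
[640.29605875 143.03659733 120.10283866] (array([-1.1,  0.8, 52.1]), np.float64(-0.00049721854392204), np.float64(-0.3355924090772208))
```

Emit:
arm_command:
  plan:
    - [[-0.8,0.5,15],0,0.14]
    - [[-0.8,0.5,28],0,0.14]
    - [[-0.8,0.5,38],0,0.14]
    - [[-0.8,0.5,46],0,0.14]
    - [[-0.8,0.5,51],0,0.14]
    - [[-0.8,0.5,52],0,0.14]
    - [[-0.8,0.5,52],0,0.14]
    - [[-0.8,0.5,52],0,-0.3]
    - [[-0.8,0.5,52],0,-0.55]
    - [[-0.8,0.5,52],0,-1]
    - [[-0.8,0.5,52],0,-1]
    - [[-0.8,0.5,52],0,-1]
    - [[-0.8,0.5,52],0,-1]
    - [[-0.8,0.5,52],0,-1]
    - [[-0.8,0.5,52],0,-1]

```text
clock: 22.3
tool_pos: [640.8, 143.0, 67.2]
eef_rot: [0.0, 0.562, 0.827, 0.0]
force: [0.6, 1.1, 0.3]
opening: 15.5
grip_force: 29.9
```

Emit:
arm_command:
  plan:
    - [[0,0,-5],0,-1]
    - [[0,0,-15],0,-1]
    - [[0,0,-30],0,-1]
    - [[0,0,-50],0,-1]
    - [[0,0,-70],0,-1]
    - [[0,0,-90],0,-1]
    - [[0,0,-110],0,-1]
    - [[0,0,-125],0,-1]
    - [[0,0,-130],0,-1]
    - [[0,0,-130],0,-1]
    - [[0,0,-130],0,-1]

```text
clock: 23.4
tool_pos: [640.4, 142.9, 196.3]
eef_rot: [-0.001, 0.562, 0.827, -0.0]
force: [-0.4, -0.7, -2.5]
opening: 16.0
grip_force: 29.9
```

```bash
python3 - <<'E'
from h import *
print(state()["tool_pos"],shift([571.9,-282.6,72],2.89+np.pi/2))
E
```

```text
[640.3547019  142.90190475 196.31519048] (array([-370.7, -219.7,  124.5]), np.float64(-0.9432167118925978), np.float64(-0.33646354839190173))
```

Emit:
arm_command:
  plan:
    - [[-15,-9,-10],-0.05,-1]
    - [[-40,-24,-20],-0.13,-1]
    - [[-70,-41,-20],-0.22,-1]
    - [[-102,-60,-20],-0.31,-1]
    - [[-134,-79,-20],-0.4,-1]
    - [[-166,-98,-20],-0.49,-1]
    - [[-198,-117,-20],-0.58,-1]
    - [[-230,-136,-20],-0.67,-1]
    - [[-262,-155,-20],-0.76,-1]
    - [[-294,-174,-20],-0.85,-1]
    - [[-324,-192,-20],-0.92,-1]
    - [[-350,-207,-20],-0.943,-1]
    - [[-366,-217,-10],-0.943,-1]
    - [[-370.7,-219.7,10],-0.943,-1]
    - [[-370.7,-219.7,30],-0.943,-1]
    - [[-370.7,-219.7,48],-0.943,-1]
    - [[-370.7,-219.7,52],-0.943,-1]
    - [[-370.7,-219.7,52],-0.943,-1]
    - [[-370.7,-219.7,52],-0.943,-1]
    - [[-370.7,-219.7,52],-0.943,-1]

```text
clock: 25.4
tool_pos: [572.8, -282.6, 146.1]
eef_rot: [0.001, 0.126, 0.992, -0.0]
force: [0.4, 0.4, -3.0]
opening: 15.5
grip_force: 29.9
```

```bash
python3 - <<'E'
from h import *
print(state()["tool_pos"],shift([571.9,-282.6,72],2.89+np.pi/2))
S=grab_frame("scene")
z=state()["tool_pos"][2]-67.5
p=(571.9,-282.6,2.89);R=np.array([[np.cos(p[2]),-np.sin(p[2])],[np.sin(p[2]),np.cos(p[2])]])
I=cv2.resize(S[80:240,180:340],None,fx=3.5,fy=3.5,interpolation=cv2.INTER_CUBIC)
for h in(0,60):
    q=[proj("scene",[*(np.array(p[:2])+R@[a,b]),z+h]) for a,b in((-47,-30),(47,-30),(47,30),(-47,30))]
    cv2.polylines(I,[np.array([[(v-180+.5)*3.5,(u-80+.5)*3.5] for u,v in q]).astype(int)],True,(255,0,0),1)
cv2.imwrite("pics/over3.png",I[:,:,::-1])
E
```

```text
[ 572.8246625  -282.61775466  146.07652256] (array([ 1. , -0.2, 74.1]), np.float64(-0.00013218469319831172), np.float64(-1.9623981640960835))
```

View pics/over3.png

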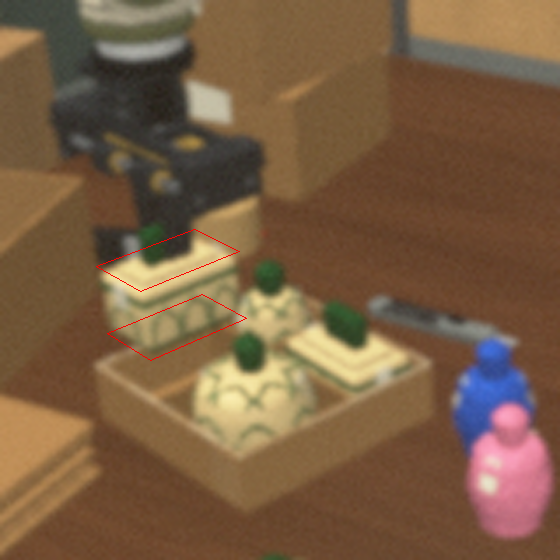

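Both jars stand upright in their cells. The held box matches its predicted outline (red) to about 3 mm, inside the 7 mm clearance. Lowering it with force checks.

Emit:
arm_command:
  plan:
    - [[1,-0.2,10],0,-1]
    - [[1,-0.2,20],0,-1]
    - [[1,-0.2,28],0,-1]
    - [[1,-0.2,34],0,-1]
    - [[1,-0.2,40],0,-1]
    - [[1,-0.2,46],0,-1]
    - [[1,-0.2,50],0,-1]
    - [[1,-0.2,50],0,-1]

```text
clock: 26.25
tool_pos: [571.3, -282.3, 94.5]
eef_rot: [-0.0, 0.126, 0.992, 0.0]
force: [0.1, -0.2, -2.3]
opening: 15.9
grip_force: 29.9
```

Emit:
arm_command:
  plan:
    - [[0,0,6],0,-1]
    - [[0,0,12],0,-1]
    - [[0,0,17],0,-1]
    - [[0,0,20],0,-1]
    - [[0,0,22],0,-1]
    - [[0,0,22.8],0,-1]
    - [[0,0,22.8],0,-1]
    - [[0,0,22.8],0,-1]

```text
clock: 27.05
tool_pos: [571.5, -282.5, 72.5]
eef_rot: [0.0, 0.126, 0.992, -0.0]
force: [-0.9, -0.9, -1.5]
opening: 16.0
grip_force: 29.9
```

Emit:
arm_command:
  plan:
    - [[0,0,0.5],0,-1]
    - [[0,0,1],0,-1]
    - [[0,0,1.3],0,-1]
    - [[0,0,1.3],0,-1]

```text
clock: 27.45
tool_pos: [571.5, -282.5, 71.2]
eef_rot: [0.0, 0.126, 0.992, -0.0]
force: [-0.1, 1.7, -1.6]
opening: 16.1
grip_force: 29.9
```

Emit:
arm_command:
  plan:
    - [[0,0,0.4],0,-1]
    - [[0,0,0.8],0,-1]
    - [[0,0,1],0,-1]
    - [[0,0,1],0,-1]

```text
clock: 27.85
tool_pos: [571.6, -282.4, 71.1]
eef_rot: [0.0, 0.125, 0.992, -0.0]
force: [-3.7, 2.5, 7.2]
opening: 15.5
grip_force: 29.9
```

Contact. Release, rise and check.

Emit:
arm_command:
  plan:
    - [[0,0,-0.6],0,-1]
    - [[0,0,-0.6],0,-0.5]
    - [[0,0,-0.6],0,-0.2]
    - [[0,0,-0.6],0,-0.1]
    - [[0,0,-0.6],0,-0.1]
    - [[0,0,-0.6],0,-0.1]
    - [[0,0,-10],0,-0.1]
    - [[0,0,-25],0,-0.1]
    - [[0,0,-45],0,-0.1]
    - [[0,0,-70],0,-0.1]
    - [[0,0,-100],0,-0.1]
    - [[0,0,-130],0,-0.1]

```text
clock: 29.05
tool_pos: [571.3, -282.4, 201.9]
eef_rot: [0.0, 0.126, 0.992, -0.0]
force: [0.3, -0.4, 0.4]
opening: 39.8
grip_force: 0.0
```

Emit:
arm_command:
  plan:
    - [[0,50,0],0,-0.1]
    - [[0,100,0],0,-0.1]
    - [[0,150,0],0,-0.1]
    - [[0,200,0],0,-0.1]
    - [[0,250,0],0,-0.1]
    - [[0,300,0],0,-0.1]
    - [[0,350,0],0,-0.1]
    - [[0,400,0],0,-0.1]
    - [[0,400,0],0,-0.1]
    - [[0,400,0],0,-0.1]

```text
clock: 30.05
tool_pos: [671.0, 105.8, 200.4]
eef_rot: [0.0, 0.125, 0.992, -0.0]
force: [-1.4, 0.5, -0.4]
opening: 39.6
grip_force: 0.0
```

```bash
python3 - <<'E'
from h import *
print(state()["tool_pos"],state()["clock"])
S=grab_frame("scene");T=grab_frame("top")
for n,X in(("large",[595.5,-190.6,92]),("small",[479.9,-259,87]),("long",[571.9,-282.6,86]),("packed",[503.5,-167,86])):
    r=[]
    for c,I,V in(("top",T,140),("scene",S,95)):
        try:g=green(I,*[int(round(v)) for v in proj(c,X)],9,V)[:2];r.append(g)
        except Exception as e:r.append(None)
    print(n,X,tri(*r,X[2]) if None not in r else r)
A=cv2.resize(T[150:260,310:420],None,fx=3.6,fy=3.6);B=cv2.resize(S[130:240,200:310],None,fx=3.6,fy=3.6)
cv2.imwrite("pics/end.png",np.hstack([A,B])[:,:,::-1])
E
```

```text
[671.03825946 105.8002971  200.3936431 ] 30.05
large [595.5, -190.6, 92] (array([ 594.6, -190.7,   91.2]), array([ 0.2, -0.3, -0. , -0.4]))
small [479.9, -259, 87] (array([ 479.5, -260.1,   87.6]), array([ 0.1, -0.2, -0. , -0.2]))
long [571.9, -282.6, 86] (array([ 572.8, -281.7,   81.4]), array([ 0., -0., -0., -0.]))
packed [503.5, -167, 86] (array([ 505.2, -164. ,   81.2]), array([ 0.2, -0.2, -0. , -0.3]))
```

View pics/end.png

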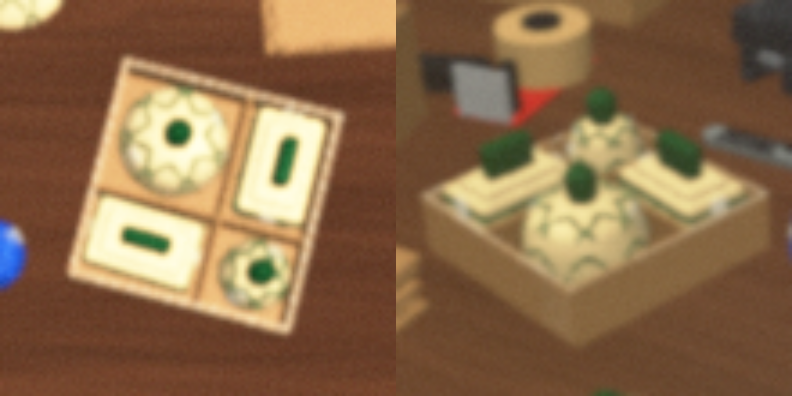

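All four pieces stand upright in their compartments. The three just placed are within about 2 mm of their cell centres and at the right height, and the packed box has not moved.

```bash
python3 -c "
from plant import *
print(finish_job())"
```

```text
the job is handed in; nothing more can be done
None
```

The large jar, small jar and oblong box are in their compartments, upright, released and within about 2 mm of centre, and I handed the job in at about 30 s of the 72 s; `finish_job()` returned no verdict.

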